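# Change the stone in the ratchet bench clamp

### The job

The flat stone held in the ratchet clamp is finished: press the clamp's release tab down so that the sprung jaw flies back, then lift the stone out and lay it gently, flat, in the wooden tray beside the small stone. Set the next stone (the thicker one on the table in front of the clamp) flat on the clamp's bed, its long way pointing from jaw to jaw, and pump the long lever in full strokes, letting it come right up each time, until the sprung jaw grips the stone firmly but its springs are not squeezed solid. Move the jaw by its two levers only, handle the stones gently and leave the tools and the small stone where they are.

Things in the scene. Friction and masses are not known exactly. Their poses are not given: they have to be found in the camera images.
- clamp: bench clamp bolted to the table, grey base 100 x 291 x 12 mm. Origin: on the table, under the middle of its dark steel stone bed (top 26 mm above the table, x -36 to 36, y -70 to 47 mm). Own +y: the way the sprung jaw advances; x across the bed; z up. From +y to -y: end jaw, stone space, sprung jaw, carriage, rack, housing (48 mm wide, y -122 to -208 mm, top 105 mm), pump lever
- jaw_plate: the sprung jaw; origin at the centre of the sprung jaw's rubber face (60 mm wide, 36 mm high), 46 mm above the table; with the jaw fully open it lies at y = -63 mm in the clamp's frame, 107 mm from the face of the fixed end jaw (y = +44 mm, 60 mm wide, top 68 mm above the table)
- carriage: grey block 62 mm wide and 20 mm thick behind the sprung jaw, on the front end of the rack; its origin is the clamp's origin when fully open
- rack (a joint): advance of the rack and sprung jaw towards the end jaw, m; 0 = fully open (a 5 to 7 N spring pulls it there), largest 0.057. It catches every 8 mm, at 0.007, 0.015, 0.023, 0.031, 0.039, 0.047, 0.055; it starts caught at 0.039 on the finished stone
- sprung_jaw (a joint): how far the jaw has been pushed back into its carriage against its springs, m: 0 = not touching anything, 0.016 = springs solid; force is about 3 N plus 0.7 N per mm. A firm grip reads 0.0015 to 0.0145
- pump_lever (a joint): pump lever, rad: 0 = up (its spring brings it back), 0.5 = fully down. Hinge along the clamp's x at y = -170, z = 90 mm. The jaw moves from about 0.18 rad on; the next tooth catches only past about 0.41 rad; a stroke never gains more than one tooth. Let it come back under 0.02 rad before the next stroke. Takes 3 to 10 N on the grip
- lever_grip (a point): top of the black rubber grip of the pump lever (grip 58 mm long, 30 mm wide, 14 mm thick), 105 mm from the hinge; at rest about 128 mm above the table at x = 0, y = -268 mm in the clamp's frame, fully down about 52 mm lower. Press it from above
- release_lever (a joint): release lever (the holding pawl's tail), rad: about 0 at rest, frees the rack above about 0.2, stop at 0.42; it works only while the pump lever is up, and springs back when let go. Takes about 5 N
- release_tab (a point): top of the ribbed steel thumb tab of the release lever (24 x 24 mm), outside the housing on its -x side, at x = -40, y = -209, z = 70 mm of the clamp's frame; press it straight down 12 to 20 mm. It pivots 54 mm further to +y. The pump lever's grip begins 25 mm to its +x side, higher up
- stone_done: the finished stone: flat grey, 53 x 72 x 17 mm, 0.09 kg; origin at the middle of its underside, long way along its own y, z up. Starts gripped in the clamp, its y along the clamp's y
- stone_next: the next stone: pale, thicker, 48 x 68 x 26 mm, 0.1 kg; origin at the middle of its underside, long way along its own y, z up. Starts on the table in front of the clamp
- tray: shallow open wooden tray with a cork lining, fixed to the table, 120 (own x) x 190 (own y) x 30 mm, walls 6 mm, lining top 14 mm above the table; origin at the middle of its underside. The small stone lies in its -y half; the +y half is free
- stone_small: small tan stone lying in the tray, 40 x 51 x 25 mm, origin at the middle of its underside; stays there
- loupe: small black and clear magnifier, 42 mm across, 40 mm high; bystander, leave it alone; origin at the middle of its underside
- brush_small: narrow flat brush with a red handle, 184 x 33 x 13 mm; bystander, leave it alone; origin at the middle of its underside
- polish_pot: low round pot with a white lid, 63 mm across, 34 mm high; bystander, leave it alone; origin at the middle of its underside

How it is judged:
By the outcome, as a careful person would: the job done as asked, in the order asked, and still so for the second after the job is handed in, with the robot touching nothing.
It also fails if it takes over 72 s, if anything falls off the work surface, if the arm or the gripper's body presses on something with over 40 N, if the wrist force passes 120 N, or if a joint passes its speed limit or range.

### The arm

A 6-joint arm with a two-finger parallel gripper is mounted at the origin on a cart in front of the work surface, level with it; the furniture and walls round the work are solid. World frame = base frame: x ahead of the robot, y to its left, z up, the work surface at z = 0. Lengths are in m, angles in rad, forces in N, time in s.
With the tool pointing down it reaches from about 0.35 to 0.95 m from the base axis. Payload 17.4 kg.
Tool frame: the origin (TCP) lies midway between the tips of the shut fingers; the grasp point (between the pads) lies 19 mm behind it; z points along the fingers, y is the line along which they close (so a half turn about z gives the same grasp; the last joint's range is limited). The gripper opens to 93 mm and grips with 3 to 60 N. Pads are 15 mm wide; open, the fingers measure 128 mm over their backs; the gripper's body (75 mm by 188 mm) begins 65 mm behind the grasp point.
Start: joints at [-1.162, 0.116, 1.442, -0, 1.584, -0.038], TCP at [0.292, -0.609, 0.219] pointing down, gripper open.
Joint ranges: [-2.83, 2.83], [-0.83, 2.19], [0.07, 2.5], [-1.14, 4.28], [0.01, 3], [-2.97, 2.97]. Speed limits (rad/s): [1.89, 1.89, 2.22, 3.14, 3.14, 3.14].

### API

Orientations are given as a rotation vector (axis times angle).
In Python, from rig import observe, read_camera, calibration, finish_job, search_frame, silhouettes, mark_of gives the robot as it stands.
- The arm moves only by the tool jog_arm, never from a script. Its argument "deltas" is a list that holds one entry, the list of rows, each a list of 5 numbers: the shift along the world's x, y, z in m, then the turn about the world's z in rad, then the finger opening in m, from 0 to 0.093. In form: [[[tx, ty, tz, roll, gripper], ...]]. A call has 1 to 20 rows; each row shifts and turns the commanded pose from where the row before left it; what a row does not reach is not made up. A row lasts 1/12 s, in which the tool goes at most 41.7 mm and 7.16 degrees, less where a joint would pass 70% of its speed; a pose out of reach is approached as far as the arm can. A call is refused whole if a number of a shift passes 0.0417 or a number of a turn 0.125, either way. A call with a gripper value outside its range is refused whole. The fingers move at their own pace and stop on an object; the grip force is fixed at half the most. Time passes only in rows, so rows that do not move let the fingers close. It gives the time, the measured TCP pose, the force, the opening and the grip force at its end, in the units of the state.
- observe(): the state, without advancing time (a new reading comes with each control period).
- read_camera(name): name is "scene" or "top" or "wrist"; returns the picture (420x560x3 uint8, red, green, blue); there is no depth.
- calibration(name): a dict with "K" (3x3 intrinsics, pixels), "pose" (4x4, takes a point from camera to world coordinates); the wrist camera has in their place "T_tool_cam" (4x4, takes a point from camera to tool coordinates, whose origin is the TCP and whose axes are the flange's). Camera axes: x right, y up, looking along -z (the intrinsics and any distortion apply to the point x, -y, -z); pixel columns grow to the right and rows downward; lengths in m; the calibration is good to about 2 mm. A picture is of the moment at which its call begins: read the wrist's pose just before it. calibration takes no time and is no camera call.
- finish_job(): hands the job in; it is judged then, once.
Trained networks look in the newest picture that a camera, given by its name, has taken for a name from the list of things; names that differ only in an ending like _2 or _b are one class to them, and where a whole thing is asked for, a point or a joint stands for the part that bears it (a point fixed in the world has none). Each returns a list of dicts, best first, with "p" (0 to 1); they miss things now and then, are a little off and sometimes report something else, mostly with a low value. They report only what shows in the picture. A call takes as long as a camera call.
- search_frame(camera, target): "at" ([column, row] in pixels, amid what is visible of it).
- silhouettes(camera, target): "pixels" (420x560 bool, what is visible of it) and "at" ([column, row] in pixels, amid what is visible of it).
- mark_of(camera, target): "at" ([column, row] in pixels: a listed point, or the origin of a listed thing).
The state is a dict: "time_s": time; "joints": joint angles; "joint_vel": joint speeds; "joint_efforts": joint torques, N m; "tool_pos": TCP position; "tool_rot": TCP orientation; "ft_force": force on the tool from outside, world axes, zero at the start; "wrist_torque": the same for the moment, N m; "finger_gap": finger opening in m; "gripper_force": force on a finger pad.
Only numpy, scipy, OpenCV 4.12 (cv2) and the standard library are available. Lean on these libraries where they do the work, as an engineer would, in place of code of your own. Each camera call takes 0.05 s, during which the arm holds its last target. There are 200 camera calls.

## Working session

There is one attempt and no reset: what is moved stays moved. The work goes in short steps, Python scripts to look and compute and a tool call to move; the robot and the scene stay as the last step left them, time stands still between calls to the robot, and variables do not carry over. Pictures are saved under pics/ and viewed, at most 10 in all, crops included, and the job is handed in when it is done.

Besides the shell and the picture viewer there is one more tool, called after "Call:" in YAML: its name, and indented under it one key for each argument. jog_arm: Moves the arm, as the interface text tells. Its arguments: {"type":"object","properties":{"deltas":{"type":"array","items":{"type":"array","items":{"type":"array","items":{"type":"number"}}}}},"required":["deltas"]}

```bash
mkdir -p pics; cat > h.py <<'E'
import numpy as np, cv2
from rig import *
from scipy.spatial.transform import Rotation as R
def campose(name):
    c=calibration(name)
    if 'pose' in c: return c,np.array(c['pose'])
    s=observe(); T=np.eye(4); T[:3,:3]=R.from_rotvec(s['tool_rot']).as_matrix(); T[:3,3]=s['tool_pos']
    return c,T@np.array(c['T_tool_cam'])
def ray(name,px,z):
    c,P=campose(name); K=np.array(c['K'])
    d=np.array(c.get('dist',np.zeros(5)),float)
    q=cv2.undistortPoints(np.array([[px]],float),K,d)[0,0]
    v=P[:3,:3]@np.array([q[0],-q[1],-1]); o=P[:3,3]
    return o+v*(z-o[2])/v[2]
def proj(name,p):
    c,P=campose(name); q=np.linalg.inv(P)@np.append(p,1); K=np.array(c['K'])
    return (K@np.array([q[0]/-q[2],-q[1]/-q[2],1]))[:2]
def save(img,f): cv2.imwrite('pics/'+f,cv2.cvtColor(img,cv2.COLOR_RGB2BGR))
E
python3 - <<'E'
from h import *
for n in('top','scene'):
    im=read_camera(n); save(im,n+'0.png'); c=calibration(n); print(n,c.keys(),np.round(c['K'],1).tolist(),np.round(c['pose'],3).tolist())
Z=dict(clamp=0,jaw_plate=.046,lever_grip=.128,release_tab=.07,stone_done=.026,stone_next=0,tray=0,stone_small=.014,carriage=0)
for t,z in Z.items():
    for n in('top','scene'):
        r=mark_of(n,t)[:2]
        for d in r: print(t,n,np.round(d['at'],1),round(d['p'],2),np.round(ray(n,d['at'],z),4))
E
```

```text
top dict_keys(['K', 'pose']) [[408.8, 0.0, 275.8], [0.0, 408.8, 204.1], [0.0, 0.0, 1.0]] [[-0.016, 0.988, -0.152, 0.429], [-1.0, -0.014, 0.009, 0.016], [0.006, 0.152, 0.988, 0.965], [0.0, 0.0, 0.0, 1.0]]
scene dict_keys(['K', 'pose']) [[488.1, 0.0, 283.1], [0.0, 488.1, 207.7], [0.0, 0.0, 1.0]] [[0.469, 0.357, -0.808, -0.215], [-0.883, 0.192, -0.428, -0.386], [0.002, 0.914, 0.405, 0.475], [0.0, 0.0, 0.0, 1.0]]
clamp top [252.8 187.3] 0.86 [0.6187 0.0623 0.    ]
clamp scene [275.4 229.6] 0.77 [0.6208 0.0755 0.    ]
jaw_plate scene [196.2 225.6] 0.69 [0.4806 0.1792 0.046 ]
jaw_plate scene [286.3 217.9] 0.53 [0.5983 0.0371 0.046 ]
lever_grip top [373.2 165.7] 0.84 [ 0.6361 -0.1975  0.128 ]
lever_grip scene [406.8 196.1] 0.82 [ 0.6335 -0.1967  0.128 ]
release_tab top [342.2 193.2] 0.76 [ 0.5887 -0.1399  0.07  ]
release_tab scene [365.6 223.7] 0.74 [ 0.6013 -0.1321  0.07  ]
stone_done top [243.7 184.9] 0.7 [0.6196 0.0823 0.026 ]
stone_done top [366.9 189.9] 0.29 [ 0.6035 -0.2057  0.026 ]
stone_done scene [276.7 218.9] 0.73 [0.6218 0.0727 0.026 ]
stone_next top [291.6 256.9] 0.6 [ 0.4514 -0.0273  0.    ]
stone_next scene [282.4 277.5] 0.93 [ 0.4558 -0.0297  0.    ]
tray top [199.1 260.6] 0.6 [0.4461 0.189  0.    ]
tray scene [184.6 253.5] 0.65 [0.4427 0.1828 0.    ]
stone_small top [218.3 254.7] 0.79 [0.4587 0.1424 0.014 ]
stone_small scene [275.9 218.5] 0.72 [0.6452 0.0876 0.014 ]
stone_small scene [207.5 249.7] 0.54 [0.4564 0.1363 0.014 ]
carriage top [256.6 179.4] 0.64 [0.6379 0.053  0.    ]
```

View pics/top0.png

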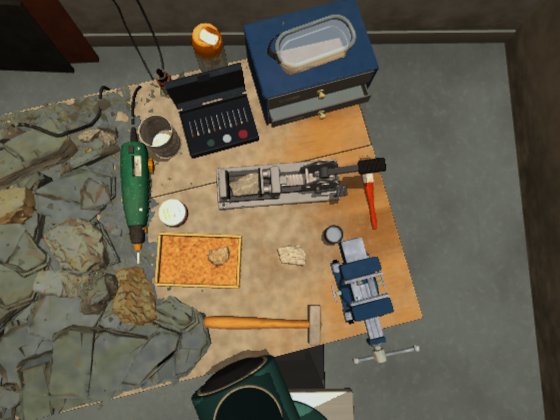

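View pics/scene0.png

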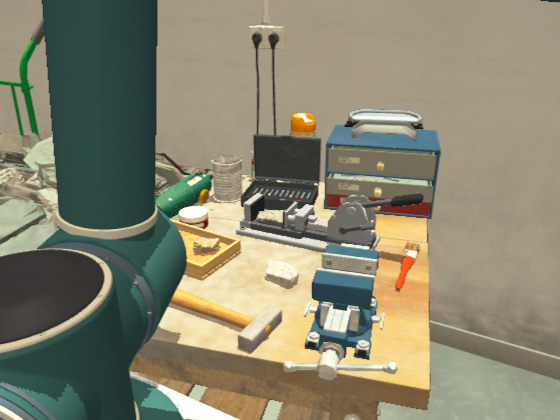

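The top view shows the clamp (218–345, 160–209) with its +y to the left, the tray at (200,260) with the small stone at its right, the next stone at (291,257), the brush at (370,200) and the loupe at (333,234). I'll move above the clamp for a wrist look, staying high over the vise.

Call:
jog_arm:
  deltas:
    - [[0.0,0.02,0.03,0,0.093],[0.015,0.034,0.015,0,0.093],[0.018,0.035,0.01,0,0.093],[0.018,0.035,0.01,0,0.093],[0.018,0.035,0.01,0,0.093],[0.018,0.035,0.01,0,0.093],[0.018,0.035,0.01,0,0.093],[0.018,0.035,0.01,0,0.093],[0.018,0.035,0.01,0,0.093],[0.018,0.035,0.01,0,0.093],[0.018,0.035,0.01,0,0.093],[0.018,0.035,0.01,0,0.093],[0.018,0.035,0.01,0,0.093],[0.018,0.035,0.0,0,0.093],[0.018,0.035,0,0,0.093],[0,0,0,0,0.093]]

```text
time_s: 2.33
tool_pos: [0.5425, -0.0948, 0.3734]
tool_rot: [-3.061, -0.703, -0.001]
ft_force: [-0.8, 0.3, -0.3]
finger_gap: 0.093
gripper_force: 0.0
```

```bash
python3 - <<'E'
from h import *
s=observe(); print(np.round(s['tool_pos'],4),np.round(R.from_rotvec(s['tool_rot']).as_matrix(),3).tolist(),np.round(s['joints'],2),np.round(s['ft_force'],2))
im=read_camera('wrist'); save(im,'w1.png'); c=calibration('wrist'); print(np.round(c['T_tool_cam'],3).tolist())
Z=dict(clamp=0,lever_grip=.128,release_tab=.07,stone_done=.026,stone_next=0,tray=0,carriage=0)
for t,z in Z.items():
    for d in mark_of('wrist',t)[:2]: print(t,np.round(d['at'],1),round(d['p'],2),np.round(ray('wrist',d['at'],z),4))
E
```

```text
[ 0.5425 -0.0948  0.3734] [[0.9, 0.436, 0.0], [0.436, -0.9, 0.001], [0.001, -0.001, -1.0]] [-0.22 -0.15  1.46  0.    1.84  0.9 ] [-0.76  0.32 -0.27]
[[-0.001, 0.96, 0.279, 0.077], [1.0, 0.001, 0.0, 0.0], [0.0, 0.279, -0.96, -0.167], [0.0, 0.0, 0.0, 1.0]]
clamp [200.   77.1] 0.6 [0.6159 0.0648 0.    ]
lever_grip [381.9 150.1] 0.85 [ 0.6344 -0.2063  0.128 ]
release_tab [319.4 154.4] 0.91 [ 0.5931 -0.1485  0.07  ]
release_tab [214.3 195. ] 0.65 [ 0.472  -0.0345  0.07  ]
stone_done [382.5 148.8] 0.54 [ 0.6419 -0.242   0.026 ]
stone_next [214.6 197.5] 0.78 [ 0.4475 -0.0322  0.    ]
```

View pics/w1.png

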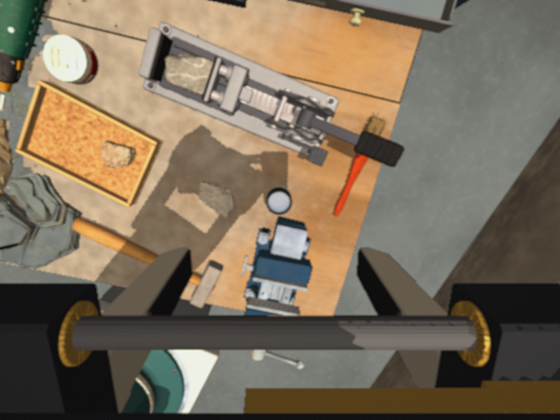

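The wrist image shows the clamp from (150,60) to (330,140), the release tab at (319,154), the grip at (382,150), the next stone at (213,197), and the tray corners at about (41,83), (158,142), (131,203) and (19,152).

```bash
python3 - <<'E'
from h import *
im=cv2.imread('pics/w1.png')
a=cv2.resize(im[10:180,120:420],None,fx=2.6,fy=2.6,interpolation=cv2.INTER_CUBIC); cv2.imwrite('pics/w1c.png',a)
for p in [(41,83),(158,142),(131,203),(19,152)]: print('tray',np.round(ray('wrist',p,.03),4))
for n in('wrist','top','scene'):
  for t,z in (('stone_next',.02),('tray',.03),('stone_small',.03)):
    r=silhouettes(n,t)
    if not r: print(n,t,'none');continue
    m=r[0]['pixels']; ys,xs=np.nonzero(m)
    c,_=cv2.findContours(m.astype(np.uint8),0,2); h=max(c,key=cv2.contourArea)[:,0]
    W=np.array([ray(n,p,z)[:2] for p in h.astype(float)])
    rc=cv2.minAreaRect((W*1000).astype(np.float32)); print(n,t,round(r[0]['p'],2),[np.round(v,1) for v in rc])
E
```

```text
tray [0.5072 0.2644 0.03  ]
tray [0.5007 0.0792 0.03  ]
tray [0.3892 0.0859 0.03  ]
tray [0.3927 0.2705 0.03  ]
wrist stone_next 0.57 [array([455.1, -33.8]), array([66.4, 46. ]), np.float64(83.9)]
wrist tray 0.56 [array([448.6, 176.1]), array([202.6, 129.7]), np.float64(87.6)]
wrist stone_small 0.94 [array([452.9, 130.4]), array([39.8, 53.8]), np.float64(11.3)]
top stone_next 0.83 [array([455.5, -25.1]), array([64.5, 45.5]), np.float64(88.5)]
top tray 0.98 [array([447.3, 186.2]), array([195.5, 123.9]), np.float64(87.0)]
top stone_small 0.83 [array([453.6, 138.9]), array([38.8, 51. ]), np.float64(12.1)]
scene stone_next 0.91 [array([445.9, -34. ]), array([71.3, 57.1]), np.float64(28.2)]
scene tray 0.58 [array([457.6, 130.1]), array([251.1, 116.3]), np.float64(45.4)]
scene stone_small 0.6 [array([448.8, 130.8]), array([57.8, 50.9]), np.float64(32.1)]
```

View pics/w1c.png

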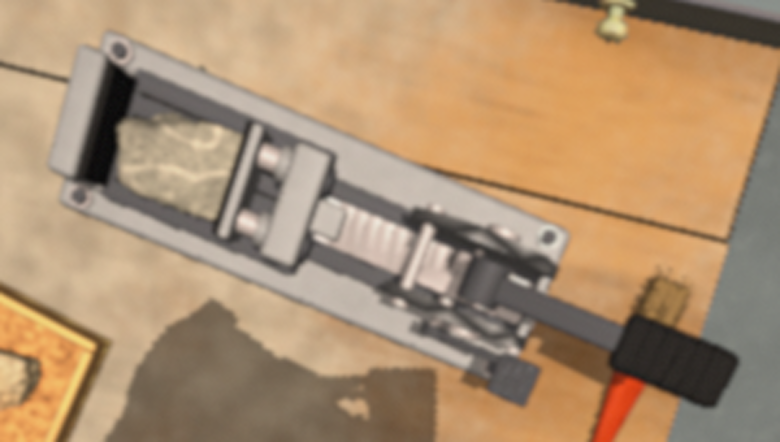

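```bash
python3 - <<'E'
from h import *
B=[ray('wrist',(x/2.6+120,y/2.6+10),.014) for x,y in((120,50),(80,197),(548,236))]
for b in B: print(np.round(b,4))
d=B[0]-B[2]; print('yaw',np.arctan2(-d[0],d[1])); d=B[0]-B[1]; print(np.arctan2(d[1],d[0]))
for n in('wrist','top'):
    c,P=campose(n); print(np.round(P[:3,3],3))
E
```

```text
[0.655 0.129 0.014]
[0.5721 0.1234 0.014 ]
[ 0.6716 -0.135   0.014 ]
yaw 0.0626711236046055
0.06751731889357933
[ 0.611 -0.067  0.54 ]
[0.429 0.016 0.965]
```

Call:
jog_arm:
  deltas:
    - [[0.005,-0.005,-0.015,0.118,0.0],[0.005,-0.005,-0.015,0.118,0.0],[0.005,-0.005,-0.015,0.118,0.0],[0.005,-0.005,-0.015,0.118,0.0],[0.005,-0.005,-0.015,0.118,0.0],[0.005,-0.005,-0.015,0.118,0.0],[0.005,-0.005,-0.015,0.118,0.0],[0.005,-0.005,-0.015,0.118,0.0],[0.005,-0.005,-0.015,0.118,0.0],[0.0025,-0.004,-0.015,0.121,0.0],[0,0,0,0,0],[0,0,0,0,0]]

```text
time_s: 4.18
tool_pos: [0.5879, -0.1487, 0.2233]
tool_rot: [-2.159, -2.281, 0.001]
ft_force: [0.0, 0.1, 0.6]
finger_gap: 0.0175
gripper_force: 0.0
```

```bash
python3 - <<'E'
from h import *
s=observe(); print(np.round(s['tool_pos'],4),np.round(R.from_rotvec(s['tool_rot']).as_matrix(),3).tolist(),np.round(s['ft_force'],2))
im=read_camera('wrist'); save(im,'w2.png')
Z=dict(clamp=0,lever_grip=.128,release_tab=.07,stone_done=.026,stone_next=0)
for t,z in Z.items():
    for d in mark_of('wrist',t)[:2]: print(t,np.round(d['at'],1),round(d['p'],2),np.round(ray('wrist',d['at'],z),4))
print(proj('wrist',[.5914,-.144,.07]),proj('wrist',[.635,-.2005,.128]))
E
```

```text
[ 0.5879 -0.1487  0.2233] [[-0.055, 0.998, -0.001], [0.998, 0.055, 0.0], [0.001, -0.001, -1.0]] [0.03 0.09 0.58]
lever_grip [325.8 269.8] 0.82 [ 0.638 -0.2    0.128]
lever_grip [280.1 185.8] 0.55 [ 0.5922 -0.1255  0.128 ]
release_tab [281.  187.5] 0.7 [ 0.5952 -0.1391  0.07  ]
stone_next [157.4  73.1] 0.65 [ 0.4506 -0.0308  0.    ]
[277.17187833 192.09381869] [322.55156303 270.37390565]
```

View pics/w2.png

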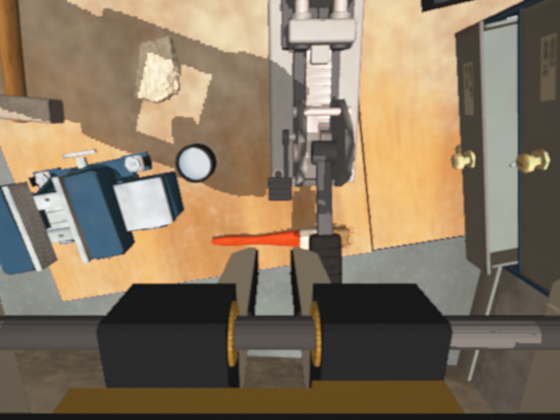

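The tab shows at (280,188), agreeing with the prediction to within 4 mm. Before lowering, I'll check the vise height against the gripper's body.

```bash
python3 - <<'E'
from h import *
# silver plate corners: wrist right-top (170,176), right-bottom (183,213); top cam plate ~ (343..365,238..258)
for z in (.06,.1,.14): print(z,[np.round(ray(n,p,z)[:2],3) for n,p in (('wrist',(172,177)),('wrist',(183,213)),('wrist',(148,203)),('top',(355,249)),('scene',(351,254)))])
E
```

```text
0.06 [array([ 0.482, -0.136]), array([ 0.492, -0.175]), array([ 0.455, -0.166]), array([ 0.465, -0.165]), array([ 0.494, -0.144])]
0.1 [array([ 0.494, -0.129]), array([ 0.503, -0.162]), array([ 0.471, -0.154]), array([ 0.463, -0.157]), array([ 0.426, -0.167])]
0.14 [array([ 0.506, -0.121]), array([ 0.514, -0.15 ]), array([ 0.486, -0.143]), array([ 0.462, -0.149]), array([ 0.357, -0.19 ])]
```

Call:
jog_arm:
  deltas:
    - [[0.002,0.008,-0.03,0,0],[0,0,-0.035,0,0],[0,0,-0.035,0,0],[0,0,-0.025,0,0],[0,0,-0.013,0,0],[0,0,-0.007,0,0],[0,0,-0.006,0,0],[0,0,-0.006,0,0],[0,0,0,0,0]]

```text
time_s: 5.23
tool_pos: [0.5907, -0.1409, 0.0674]
tool_rot: [2.155, 2.285, 0.001]
ft_force: [-0.2, -0.1, 0.3]
finger_gap: 0.0005
gripper_force: 0.3
```

Call:
jog_arm:
  deltas:
    - [[0,0,-0.004,0,0],[0,0,-0.004,0,0],[0,0,0,0,0]]

```text
time_s: 5.48
tool_pos: [0.5902, -0.1407, 0.0584]
tool_rot: [-2.155, -2.286, -0.0]
ft_force: [-0.0, -0.6, 0.8]
finger_gap: 0.0005
gripper_force: 0.4
```

Call:
jog_arm:
  deltas:
    - [[0,0,-0.004,0,0],[0,0,0,0,0]]

```text
time_s: 5.65
tool_pos: [0.5901, -0.1407, 0.0542]
tool_rot: [-2.155, -2.286, 0.0]
ft_force: [0.7, -1.7, 0.8]
finger_gap: 0.0006
gripper_force: 0.6
```

```bash
python3 - <<'E'
from h import *
print(observe()['ft_force'])
a=read_camera('scene'); b=read_camera('wrist')
cc=cv2.resize(a[150:290,230:430],None,fx=2.0,fy=2.0,interpolation=cv2.INTER_CUBIC)
save(np.hstack([cc[:280],cv2.resize(b[:,:],(373,280))]),'p3.png')
for n in('scene','top'): 
  if n=='top': read_camera(n)
  print([(n,np.round(d['at'],0),round(d['p'],2)) for d in mark_of(n,'release_tab')[:2]+mark_of(n,'jaw_plate')[:2]])
E
```

```text
[ 0.73696443 -1.69632855  0.81220973]
[('scene', array([367., 236.]), 0.66), ('scene', array([301., 218.]), 0.63)]
[('top', array([272., 179.]), 0.58)]
```

View pics/p3.png

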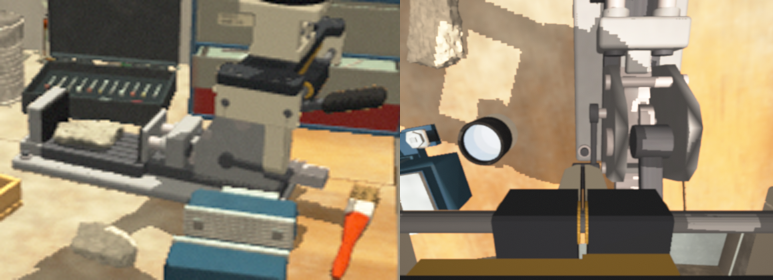

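The jaw has flown back: there is a clear gap between stone and jaw at (140,130) in the scene crop. The tab is down under the fingers. I'll go up and over to the stone.

Call:
jog_arm:
  deltas:
    - [[0,0,0.01,0,0],[0,0,0.02,0,0],[0,0,0.03,0,0],[0,0,0.035,0,0],[0.004,0.028,0.03,0,0.03],[0.004,0.03,0.02,0,0.075],[0.005,0.03,0,0,0.075],[0.005,0.03,0,0,0.075],[0.005,0.03,0,0,0.075],[0.005,0.03,0,0,0.075],[0,0.022,0,0,0.075],[0,0,0,0,0.075],[0,0,0,0,0.075]]

```text
time_s: 7.08
tool_pos: [0.618, 0.0601, 0.2002]
tool_rot: [2.153, 2.288, 0.0]
ft_force: [-0.6, -0.2, -0.1]
finger_gap: 0.0561
gripper_force: 0.0
```

```bash
cat >> h.py <<'E'
def rect(n,t,z):
    r=silhouettes(n,t)
    for q in r[:2]:
        c,_=cv2.findContours(q['pixels'].astype(np.uint8),0,2); h=max(c,key=cv2.contourArea)[:,0]
        W=np.array([ray(n,p,z)[:2] for p in h.astype(float)])
        print(t,round(q['p'],2),np.round(q['at']),[np.round(v,1) for v in cv2.minAreaRect((W*1000).astype(np.float32))],W.min(0).round(4),W.max(0).round(4))
E
python3 - <<'E'
from h import *
s=observe(); print(np.round(s['tool_pos'],4))
im=read_camera('wrist'); save(im,'w4.png')
Z=dict(clamp=0,stone_done=.026,jaw_plate=.046,carriage=0,tray=0,stone_small=.014)
for t,z in Z.items():
    for d in mark_of('wrist',t)[:2]: print(t,np.round(d['at'],1),round(d['p'],2),np.round(ray('wrist',d['at'],z),4))
rect('wrist','stone_done',.04)
rect('wrist','tray',.03)
E
```

```text
[0.618  0.0601 0.2002]
stone_done [272.9 172.9] 0.73 [0.6157 0.0793 0.026 ]
stone_done [113.9  61.3] 0.66 [0.4557 0.1791 0.026 ]
jaw_plate [274.2 243.4] 0.79 [0.6213 0.007  0.046 ]
tray [115.3  63.8] 0.95 [0.4451 0.1802 0.    ]
stone_small [117.  107.3] 0.78 [0.45   0.1368 0.014 ]
stone_done 0.84 [272. 176.] [array([616.1,  77.5]), array([51. , 68.4]), np.float64(4.5)] [0.5898 0.0445] [0.6438 0.1121]
tray 0.65 [101.  67.] [array([449.3, 162.8]), array([148.1, 128.9]), np.float64(87.4)] [0.3818 0.0871] [0.5166 0.2338]
```

View pics/w4.png

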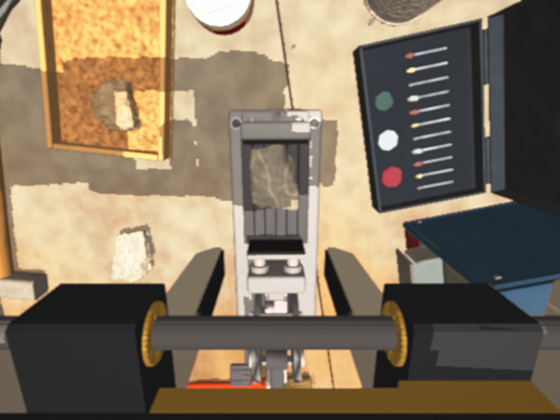

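The jaw is fully open at row 243. The stone sits at (272,175), i.e. world (0.6165, 0.078). Descending with the fingers either side of it.

Call:
jog_arm:
  deltas:
    - [[-0.0015,0.017,-0.02,0,0.075],[0,0,-0.035,0,0.075],[0,0,-0.035,0,0.075],[0,0,-0.03,0,0.075],[0,0,-0.023,0,0.075],[0,0,-0.015,0,0.075],[0,0,-0.008,0,0.075],[0,0,-0.004,0,0.075],[0,0,0,0,0.06],[0,0,0,0,0.045],[0,0,0,0,0.04],[0,0,0,0,0.04],[0,0,0,0,0.04]]

```text
time_s: 8.62
tool_pos: [0.6171, 0.0762, 0.0306]
tool_rot: [2.154, 2.285, 0.001]
ft_force: [-0.5, -1.2, 4.4]
finger_gap: 0.0492
gripper_force: 29.5
```

Call:
jog_arm:
  deltas:
    - [[0,0,0.004,0,0.04],[0,0,0.01,0,0.04],[0,0,0.02,0,0.04],[0,0,0.03,0,0.04],[0,0,0.03,0,0.04],[-0.015,0.012,0.02,-0.02,0.04],[-0.025,0.02,0.015,-0.02,0.04],[-0.027,0.024,0.01,-0.02,0.04],[-0.027,0.024,0.01,-0.02,0.04],[-0.027,0.024,0,-0.02,0.04],[-0.025,0.024,0,0,0.04],[-0.018,0.018,0,0,0.04],[-0.005,0.006,0,0,0.04],[0,0,0,0,0.04],[0,0,0,0,0.04]]

```text
time_s: 9.87
tool_pos: [0.4479, 0.2282, 0.1793]
tool_rot: [2.265, 2.176, 0.001]
ft_force: [-0.2, 0.4, -1.2]
finger_gap: 0.0496
gripper_force: 29.5
```

```bash
python3 - <<'E'
from h import *
s=observe(); print(np.round(s['tool_pos'],4),np.round(R.from_rotvec(s['tool_rot']).as_matrix()[:2,0],3),s['finger_gap'],s['gripper_force'])
im=read_camera('wrist'); save(im,'w5.png')
for d in mark_of('wrist','tray')[:2]: print(np.round(d['at'],1),round(d['p'],2),np.round(ray('wrist',d['at'],0),4))
rect('wrist','tray',.03); rect('wrist','stone_done',.17);rect('wrist','stone_small',.03)
E
```

```text
[0.4479 0.2282 0.1793] [0.04  0.999] 0.04956402551762539 29.519452201586063
tray 0.73 [273. 184.] [array([447.1, 220.1]), array([122.7, 119.1]), np.float64(86.8)] [0.3854 0.1563] [0.5092 0.2838]
stone_done 0.76 [270. 262.] [array([448.1, 224.3]), array([75.8, 55.1]), np.float64(89.3)] [0.4202 0.1861] [0.4753 0.2622]
```

View pics/w5.png

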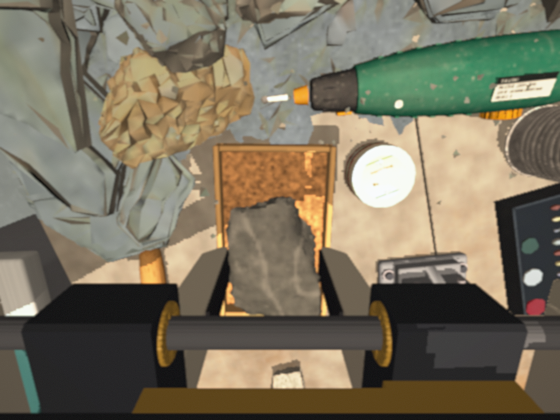

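The wrist image shows the held stone at (270,260) over the free half of the tray (inner walls at columns 222 and 330, far wall at row 148). The rock pile on the left needs a height check first.

```bash
python3 - <<'E'
from h import *
for z in (0,.04,.08,.12): print(z,[np.round(ray(n,p,z)[:2],3) for n,p in (('wrist',(250,85)),('top',(140,265)),('wrist',(150,165)),('top',(157,310)),('wrist',(190,195)))])
E
```

```text
0 [array([0.429, 0.337]), array([0.438, 0.326]), array([0.317, 0.262]), array([0.335, 0.284]), array([0.356, 0.227])]
0.04 [array([0.431, 0.334]), array([0.438, 0.313]), array([0.332, 0.267]), array([0.339, 0.273]), array([0.367, 0.236])]
0.08 [array([0.434, 0.33 ]), array([0.437, 0.301]), array([0.348, 0.272]), array([0.343, 0.262]), array([0.378, 0.245])]
0.12 [array([0.437, 0.326]), array([0.437, 0.288]), array([0.364, 0.277]), array([0.347, 0.251]), array([0.389, 0.254])]
```

Call:
jog_arm:
  deltas:
    - [[0,0.002,-0.02,0,0.04],[0,0,-0.03,0,0.04],[0,0,-0.03,0,0.04],[0,0,-0.03,0,0.04],[0,0,-0.02,0,0.04],[0,0,-0.012,0,0.04],[0,0,-0.006,0,0.04],[0,0,-0.004,0,0.04],[0,0,-0.003,0,0.04],[0,0,-0.002,0,0.04],[0,0,0,0,0.04]]

```text
time_s: 11.03
tool_pos: [0.448, 0.2304, 0.0222]
tool_rot: [2.266, 2.175, 0.001]
ft_force: [-0.3, -0.2, -0.9]
finger_gap: 0.0493
gripper_force: 29.5
```

Call:
jog_arm:
  deltas:
    - [[0,0,-0.002,0,0.04],[0,0,-0.001,0,0.04],[0,0,0,0,0.04]]

```text
time_s: 11.28
tool_pos: [0.4477, 0.2303, 0.0187]
tool_rot: [2.266, 2.175, 0.0]
ft_force: [-0.1, 0.2, -0.8]
finger_gap: 0.0493
gripper_force: 29.5
```

Call:
jog_arm:
  deltas:
    - [[0,0,-0.001,0,0.04],[0,0,-0.001,0,0.04],[0,0,0,0,0.04]]

```text
time_s: 11.53
tool_pos: [0.4478, 0.2304, 0.0183]
tool_rot: [-2.266, -2.176, -0.0]
ft_force: [-11.5, -4.5, 21.2]
finger_gap: 0.0491
gripper_force: 29.7
```

Call:
jog_arm:
  deltas:
    - [[0,0,0.001,0,0.04],[0,0,0,0,0.055],[0,0,0,0,0.062],[0,0,0,0,0.062],[0,0,0,0,0.062],[0,0,0.01,0,0.062],[0,0,0.03,0,0.062],[0,0,0.035,0,0.062],[0,0,0.035,0,0.062],[0,-0.01,0.03,0,0.062],[0,0,0,0,0.062]]

```text
time_s: 12.45
tool_pos: [0.4494, 0.2203, 0.1649]
tool_rot: [2.264, 2.173, 0.012]
ft_force: [0.2, 0.1, 0.5]
finger_gap: 0.062
gripper_force: 0.0
```

```bash
python3 - <<'E'
from h import *
s=observe(); print(np.round(s['tool_pos'],4),s['finger_gap'],np.round(s['ft_force'],1))
im=read_camera('wrist'); read_camera('top'); save(im,'w6.png')
rect('wrist','tray',.03); rect('wrist','stone_done',.03);rect('wrist','stone_small',.03)
rect('top','stone_done',.03);rect('top','stone_small',.03)
E
```

```text
[0.4494 0.2203 0.1649] 0.062019078430641916 [0.2 0.1 0.5]
tray 0.57 [264. 230.] [array([442.3, 190.3]), array([182.1, 117.7]), np.float64(87.4)] [0.3799 0.0968] [0.5046 0.2832]
stone_done 0.86 [267. 190.] [array([443. , 233.9]), array([47.2, 70.8]), np.float64(4.2)] [0.4201 0.1999] [0.4685 0.2697]
stone_small 0.63 [277. 276.] [array([447.8, 144.8]), array([36.7, 54.3]), np.float64(13.2)] [0.4298 0.1192] [0.4687 0.1718]
stone_small 0.2 [268. 189.] [array([444.8, 234.8]), array([68. , 49.3]), np.float64(87.6)] [0.4193 0.1999] [0.4683 0.2687]
stone_done 0.66 [184. 258.] [array([450.7, 219. ]), array([47.1, 38.5]), np.float64(0.9)] [0.4272 0.1995] [0.4744 0.2385]
stone_small 0.76 [216. 258.] [array([454.6, 139.6]), array([36.9, 49.9]), np.float64(11.2)] [0.4351 0.116 ] [0.4754 0.1637]
```

Call:
jog_arm:
  deltas:
    - [[0,-0.02,0.01,0,0.075],[0,-0.035,0.01,0,0.075],[0,-0.035,0.01,0,0.075],[0,-0.035,0,0,0.075],[0.002,-0.035,0,0,0.075],[0.002,-0.035,0,0,0.075],[0.002,-0.035,0,0,0.075],[0,-0.025,0,0,0.075],[0,-0.005,0,0,0.075],[0,0,0,0,0.075],[0,0,0,0,0.075]]

```text
time_s: 13.72
tool_pos: [0.4535, -0.0394, 0.1871]
tool_rot: [-2.266, -2.174, 0.001]
ft_force: [0.4, 0.3, 0.2]
finger_gap: 0.0749
gripper_force: 0.0
```

```bash
python3 - <<'E'
from h import *
s=observe(); print(np.round(s['tool_pos'],4),np.round(s['tool_rot'],3),s['finger_gap'])
im=read_camera('wrist')
for d in mark_of('wrist','stone_next')[:2]: print(np.round(d['at'],1),round(d['p'],2),np.round(ray('wrist',d['at'],0),4))
rect('wrist','stone_next',.02)
E
```

```text
[ 0.4535 -0.0394  0.1871] [-2.266e+00 -2.174e+00  1.000e-03] 0.07488118794418781
[272.4 183.3] 0.91 [ 0.4521 -0.0315  0.    ]
stone_next 0.74 [272. 185.] [array([453.9, -27.5]), array([63., 45.]), np.float64(87.7)] [ 0.4303 -0.0591] [0.4759 0.0036]
```

Call:
jog_arm:
  deltas:
    - [[0,0.0105,-0.025,0,0.075],[0,0,-0.035,0,0.075],[0,0,-0.035,0,0.075],[0,0,-0.035,0,0.075],[0,0,-0.025,0,0.075],[0,0,-0.015,0,0.075],[0,0,-0.007,0,0.075],[0,0,-0.003,0,0.06],[0,0,0,0,0.045],[0,0,0,0,0.035],[0,0,0,0,0.035],[0,0,0,0,0.035],[0,0,0,0,0.035]]

```text
time_s: 14.95
tool_pos: [0.4542, -0.0293, 0.0086]
tool_rot: [2.266, 2.175, 0.002]
ft_force: [0.1, -0.0, 5.3]
finger_gap: 0.0435
gripper_force: 29.9
```

Call:
jog_arm:
  deltas:
    - [[0,0,0.005,0,0.035],[0,0,0.015,0,0.035],[0,0,0.03,0,0.035],[0,0,0.035,0,0.035],[0.015,0.01,0.035,0.02,0.035],[0.025,0.015,0.02,0.02,0.035],[0.028,0.017,0.02,0.02,0.035],[0.028,0.017,0,0.02,0.035],[0.028,0.017,0,0.02,0.035],[0.022,0.016,0,0.003,0.035],[0.012,0.008,0,0,0.035],[0.005,0.002,0,0,0.035],[0,0,0,0,0.035],[0,0,0,0,0.035]]

```text
time_s: 16.12
tool_pos: [0.6161, 0.0723, 0.1676]
tool_rot: [-2.151, -2.289, 0.001]
ft_force: [-0.5, -0.6, -1.4]
finger_gap: 0.0437
gripper_force: 29.9
```

```bash
python3 - <<'E'
from h import *
s=observe(); print(np.round(s['tool_pos'],4),np.round(R.from_rotvec(s['tool_rot']).as_matrix()[:2,0],3),s['finger_gap'],s['gripper_force'])
im=read_camera('wrist'); save(im,'w7.png')
rect('wrist','stone_next',s['tool_pos'][2]+.012)
for y in(.044,-.063):
  for x in (-.03,.03):
    c,q=np.cos(.063),np.sin(.063); p=[.6175+c*x-q*y,.069+q*x+c*y,.068 if y>0 else .064]; print(np.round(p,3),proj('wrist',p).round(1))
E
```

```text
[0.6161 0.0723 0.1676] [-0.062  0.998] 0.043683156707525365 29.888964637066238
stone_next 0.86 [270. 263.] [array([614.8,  75.9]), array([43.2, 61.9]), np.float64(2.2)] [0.5942 0.0443] [0.6369 0.1074]
[0.585 0.111 0.068] [239.2 163.9]
[0.645 0.115 0.068] [311.9 163.7]
[0.592 0.004 0.064] [243.4 278.4]
[0.651 0.008 0.064] [307.9 278.3]
```

View pics/w7.png

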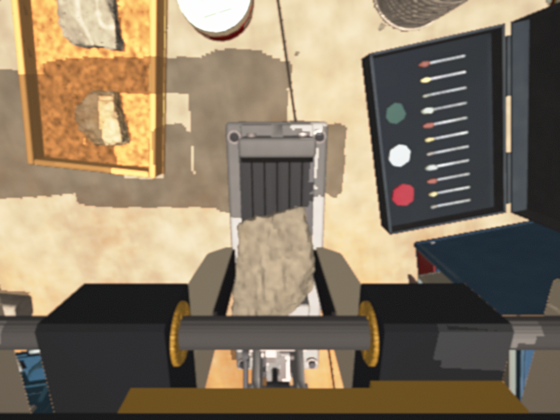

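The stone is held square above the bed, with the end jaw's edge at row 160 and the jaw span at columns 240–313. The other stone is flat in the tray at (90,20). Lowering.

Call:
jog_arm:
  deltas:
    - [[0.002,0,-0.02,0,0.035],[0,0,-0.03,0,0.035],[0,0,-0.03,0,0.035],[0,0,-0.025,0,0.035],[0,0,-0.013,0,0.035],[0,0,-0.007,0,0.035],[0,0,-0.004,0,0.035],[0,0,-0.002,0,0.035],[0,0,0,0,0.035]]

```text
time_s: 16.97
tool_pos: [0.6192, 0.0727, 0.0378]
tool_rot: [2.151, 2.288, 0.002]
ft_force: [-0.7, -0.6, -1.1]
finger_gap: 0.0436
gripper_force: 29.9
```

Call:
jog_arm:
  deltas:
    - [[0,0,-0.0015,0,0.035],[0,0,-0.001,0,0.035],[0,0,0,0,0.035]]

```text
time_s: 17.22
tool_pos: [0.619, 0.0728, 0.0347]
tool_rot: [2.151, 2.289, 0.001]
ft_force: [0.2, 0.1, -0.2]
finger_gap: 0.0433
gripper_force: 29.9
```

Call:
jog_arm:
  deltas:
    - [[0,0,-0.0005,0,0.035],[0,0,0,0,0.05],[0,0,0,0,0.06],[0,0,0,0,0.06],[0,0,0,0,0.06],[0,0,0.01,0,0.06],[0,0,0.03,0,0.06],[0,0,0.035,0,0.06],[0,0,0.035,0,0.06],[0,-0.02,0.035,0,0.03],[0.002,-0.035,0.01,0,0],[0.002,-0.035,0,0,0],[0.002,-0.035,0,0,0],[0.002,-0.035,0,0,0],[0.002,-0.035,0,0,0],[0.002,-0.035,0,0,0],[0.002,-0.025,0,0,0],[0,-0.008,0,0,0],[0,0,0,0,0]]

```text
time_s: 18.8
tool_pos: [0.6324, -0.1919, 0.189]
tool_rot: [2.154, 2.287, -0.0]
ft_force: [0.5, -0.2, -0.0]
finger_gap: 0.0011
gripper_force: 0.0
```

```bash
python3 - <<'E'
from h import *
s=observe(); print(np.round(s['tool_pos'],4),s['finger_gap'])
im=read_camera('wrist')
for t,z in (('lever_grip',.128),('release_tab',.07),('jaw_plate',.046),('stone_next',.026)):
  for d in mark_of('wrist',t)[:2]: print(t,np.round(d['at'],1),round(d['p'],2),np.round(ray('wrist',d['at'],z),4))
rect('wrist','stone_next',.045)
E
```

```text
[ 0.6324 -0.1919  0.189 ] 0.001053778136045504
lever_grip [278.2 237.6] 0.57 [ 0.6363 -0.1987  0.128 ]
release_tab [230.2 143.7] 0.61 [ 0.5912 -0.1358  0.07  ]
jaw_plate [229.8 142.3] 0.74 [ 0.5877 -0.1364  0.046 ]
```

Call:
jog_arm:
  deltas:
    - [[0.0035,-0.007,-0.025,0,0],[0,0,-0.025,0,0],[0,0,-0.006,0,0],[0,0,-0.006,0,0],[0,0,-0.008,0,0],[0,0,-0.009,0,0],[0,0,0,0,0]]

```text
time_s: 19.68
tool_pos: [0.636, -0.197, 0.1087]
tool_rot: [-2.151, -2.289, 0.0]
ft_force: [1.6, -0.2, -0.4]
finger_gap: 0.0005
gripper_force: 0.7
```

```bash
python3 - <<'E'
from h import *
s=observe(); print(np.round(s['tool_pos'],4),np.round(s['ft_force'],2),np.round(s['wrist_torque'],2))
read_camera('scene')
for d in mark_of('scene','lever_grip')[:2]: print(np.round(d['at'],1),d['p'])
for p in ([.636,-.2,.128],[.636,-.202,.108],[.636,-.199,.118]): print(proj('scene',p))
print(silhouettes('scene','lever_grip')[:1] and silhouettes('scene','lever_grip')[0]['at'])
E
```

```text
[ 0.636  -0.197   0.1087] [ 1.55 -0.16 -0.38] [-0.02 -0.26  0.04]
[408.7 206.7] 0.87
[408.91361209 195.95859002]
[408.83572586 206.01382161]
[407.81112195 200.80723336]
[398.4, 207.4]
```

Call:
jog_arm:
  deltas:
    - [[0,0,-0.01,0,0],[0,0,-0.01,0,0],[0,0,-0.008,0,0],[0,0,0,0,0]]

```text
time_s: 20.22
tool_pos: [0.6363, -0.1975, 0.0808]
tool_rot: [2.151, 2.289, -0.0]
ft_force: [4.2, -3.4, 3.4]
finger_gap: 0.0002
gripper_force: 2.3
```

```bash
python3 - <<'E'
from h import *
s=observe(); print(np.round(s['tool_pos'],4),np.round(s['ft_force'],2))
read_camera('scene'); read_camera('top')
for t in('lever_grip','jaw_plate','carriage','stone_next'):
  print(t,[(np.round(d['at'],1),round(d['p'],2)) for n in('scene','top') for d in mark_of(n,t)[:1]])
print(proj('scene',[.636,-.205,.08]))
for r in (0,.007,.015,.047): 
  q=[.6175-np.sin(.063)*(-.063+r),.071+(-.063+r),.046]; print(r,proj('scene',q),proj('top',q))
E
```

```text
[ 0.6363 -0.1975  0.0808] [ 4.25 -3.37  3.4 ]
lever_grip [(array([407.8, 221. ]), 0.79), (array([248.3, 187.3]), 0.3)]
jaw_plate [(array([301.6, 220.1]), 0.72), (array([269.8, 179.9]), 0.67)]
carriage []
stone_next [(array([273.5, 216.8]), 0.86), (array([249.6, 186.2]), 0.6)]
[408.83358598 219.84803595]
0 [303.82457857 216.54502168] [275.50331386 181.9084511 ]
0.007 [300.71572775 215.95544191] [272.45446722 182.13949146]
0.015 [297.18239382 215.28536081] [268.96904966 182.40361498]
0.047 [283.25494926 212.64408274] [255.01647452 183.46093544]
```

Call:
jog_arm:
  deltas:
    - [[0,0,-0.001,0,0],[0,0,0,0,0],[0,0,0.015,0,0],[0,0,0.02,0,0],[0,0,0.025,0,0],[0,0,0,0,0],[0,0,0,0,0]]

```text
time_s: 21.3
tool_pos: [0.6365, -0.197, 0.1426]
tool_rot: [2.15, 2.288, 0.002]
ft_force: [-1.1, 0.2, -0.8]
finger_gap: 0.0003
gripper_force: 0.0
```

```bash
cat > chk.py <<'E'
from h import *
s=observe(); print(np.round(s['tool_pos'],4),np.round(s['ft_force'],2))
read_camera('scene'); read_camera('top')
for t in('lever_grip','jaw_plate','stone_next'):
  print(t,[(n,np.round(d['at'],1),round(d['p'],2)) for n in('scene','top') for d in mark_of(n,t)[:1]])
E
python3 chk.py
```

```text
[ 0.6365 -0.197   0.1426] [-1.13  0.16 -0.82]
lever_grip [('scene', array([406.5, 194.6]), 0.95)]
jaw_plate [('scene', array([297.5, 215.9]), 0.78), ('top', array([271.1, 182.1]), 0.58)]
stone_next [('scene', array([276.1, 218.7]), 0.66), ('top', array([249.6, 186.1]), 0.6)]
```

Call:
jog_arm:
  deltas:
    - [[0,0,-0.01,0,0],[0,0,-0.013,0,0],[0,0,-0.013,0,0],[0,0,-0.013,0,0],[0,0,-0.01,0,0],[0,0,-0.003,0,0],[0,0,0,0,0],[0,0,0,0,0]]

```text
time_s: 22.37
tool_pos: [0.6362, -0.1972, 0.0785]
tool_rot: [2.151, 2.289, 0.0]
ft_force: [-1.6, 0.3, 13.9]
finger_gap: 0.0007
gripper_force: 6.5
```

Call:
jog_arm:
  deltas:
    - [[0,0,0.015,0,0],[0,0,0.022,0,0],[0,0,0.025,0,0],[0,0,0,0,0],[0,0,0,0,0]]

```text
time_s: 22.78
tool_pos: [0.6365, -0.1973, 0.1415]
tool_rot: [2.151, 2.288, 0.001]
ft_force: [-0.4, 0.3, -0.5]
finger_gap: 0.0006
gripper_force: 0.0
```

```bash
python3 chk.py
```

```text
[ 0.6365 -0.1973  0.1415] [-0.39  0.27 -0.47]
lever_grip [('scene', array([406.4, 195.7]), 0.75)]
jaw_plate [('scene', array([296.2, 217. ]), 0.68), ('top', array([267.8, 179.4]), 0.7)]
stone_next [('scene', array([275.7, 215.9]), 0.82), ('top', array([248.1, 185.1]), 0.85)]
```

Call:
jog_arm:
  deltas:
    - [[0,0,-0.01,0,0],[0,0,-0.013,0,0],[0,0,-0.013,0,0],[0,0,-0.013,0,0],[0,0,-0.01,0,0],[0,0,-0.003,0,0],[0,0,0,0,0],[0,0,0,0,0]]

```text
time_s: 23.85
tool_pos: [0.6363, -0.1972, 0.0786]
tool_rot: [2.151, 2.289, 0.0]
ft_force: [-1.9, 1.0, 13.4]
finger_gap: 0.0005
gripper_force: 6.4
```

Call:
jog_arm:
  deltas:
    - [[0,0,0.015,0,0],[0,0,0.022,0,0],[0,0,0.025,0,0],[0,0,0,0,0],[0,0,0,0,0],[0,0,-0.01,0,0],[0,0,-0.013,0,0],[0,0,-0.013,0,0],[0,0,-0.013,0,0],[0,0,-0.01,0,0],[0,0,-0.003,0,0],[0,0,0,0,0],[0,0,0,0,0]]

```text
time_s: 24.93
tool_pos: [0.6359, -0.1972, 0.0784]
tool_rot: [-2.151, -2.289, 0.0]
ft_force: [-6.1, 1.5, 19.8]
finger_gap: 0.0005
gripper_force: 9.4
```

Call:
jog_arm:
  deltas:
    - [[0,0,0.015,0,0],[0,0,0.022,0,0],[0,0,0.025,0,0],[0,0,0,0,0],[0,0,0,0,0]]

```text
time_s: 25.35
tool_pos: [0.6363, -0.1972, 0.1403]
tool_rot: [2.151, 2.289, 0.0]
ft_force: [0.7, 0.2, -0.2]
finger_gap: 0.0006
gripper_force: 0.0
```

```bash
python3 chk.py
```

```text
[ 0.6363 -0.1972  0.1403] [ 0.75  0.2  -0.17]
lever_grip [('scene', array([405.5, 194.1]), 0.84)]
jaw_plate [('scene', array([286.9, 214.9]), 0.8), ('top', array([261.4, 182.5]), 0.71)]
stone_next [('scene', array([272. , 220.5]), 0.55), ('top', array([247. , 185.1]), 0.61)]
```

Call:
jog_arm:
  deltas:
    - [[0,0,-0.009,0,0],[0,0,-0.013,0,0],[0,0,-0.013,0,0],[0,0,-0.013,0,0],[0,0,-0.01,0,0],[0,0,-0.003,0,0],[0,0,0,0,0],[0,0,0,0,0]]

```text
time_s: 26.42
tool_pos: [0.6361, -0.1973, 0.0789]
tool_rot: [-2.152, -2.289, 0.0]
ft_force: [-0.6, -0.9, 6.6]
finger_gap: 0.0005
gripper_force: 3.1
```

Call:
jog_arm:
  deltas:
    - [[0,0,0.015,0,0],[0,0,0.022,0,0],[0,0,0.025,0,0],[0,0,0,0,0],[0,0,0,0,0]]

```text
time_s: 26.83
tool_pos: [0.6365, -0.1973, 0.143]
tool_rot: [2.15, 2.288, 0.001]
ft_force: [0.0, -0.5, -0.1]
finger_gap: 0.0007
gripper_force: 0.0
```

```bash
python3 chk.py
```

```text
[ 0.6365 -0.1973  0.143 ] [ 0.02 -0.46 -0.08]
lever_grip [('scene', array([405.5, 196.2]), 0.79)]
jaw_plate [('scene', array([284.4, 216.2]), 0.52), ('top', array([256.1, 182.5]), 0.74)]
stone_next [('scene', array([271.3, 217.3]), 0.53), ('top', array([245.6, 187.3]), 0.63)]
```

Call:
jog_arm:
  deltas:
    - [[0,0,-0.0105,0,0],[0,0,-0.013,0,0],[0,0,-0.013,0,0],[0,0,-0.013,0,0],[0,0,-0.01,0,0],[0,0,-0.0035,0,0],[0,0,0,0,0],[0,0,0,0,0]]

```text
time_s: 27.9
tool_pos: [0.6363, -0.1974, 0.0786]
tool_rot: [2.151, 2.289, 0.0]
ft_force: [-2.3, -0.4, 12.8]
finger_gap: 0.001
gripper_force: 6.4
```

Call:
jog_arm:
  deltas:
    - [[0,0,0.015,0,0],[0,0,0.022,0,0],[0,0,0.025,0,0],[0,0,0.02,0,0],[0,0,0.02,0,0],[-0.02,0.02,0.01,0,0],[-0.03,0.03,0,0,0],[-0.035,0.03,0,0,0],[-0.03,0.03,0.0,0,0],[0.0,0.025,0,0,0.0],[0,0,0,0,0],[0,0,0,0,0]]

```text
time_s: 28.9
tool_pos: [0.5253, -0.0653, 0.1905]
tool_rot: [2.149, 2.291, 0.0]
ft_force: [0.3, -0.3, -0.2]
finger_gap: 0.0009
gripper_force: 0.0
```

```bash
python3 chk.py; python3 - <<'E'
from h import *
a=read_camera('scene'); b=read_camera('top'); w=read_camera('wrist')
z=lambda i,s:cv2.resize(i,s,interpolation=cv2.INTER_CUBIC)
save(np.vstack([np.hstack([z(a[170:260,230:430],(400,280)),z(b[150:220,205:400],(400,280))]),np.hstack([z(w,(400,300)),z(b[220:300,140:260],(400,300))])]),'p8.png')
E
```

```text
[ 0.5253 -0.0653  0.1905] [ 0.26 -0.33 -0.22]
lever_grip [('scene', array([406.7, 198.2]), 0.59)]
jaw_plate [('scene', array([284.4, 216.3]), 0.63), ('top', array([256.2, 183.3]), 0.46)]
stone_next [('scene', array([274.3, 217. ]), 0.69), ('top', array([244.3, 187.2]), 0.6)]
```

View pics/p8.png

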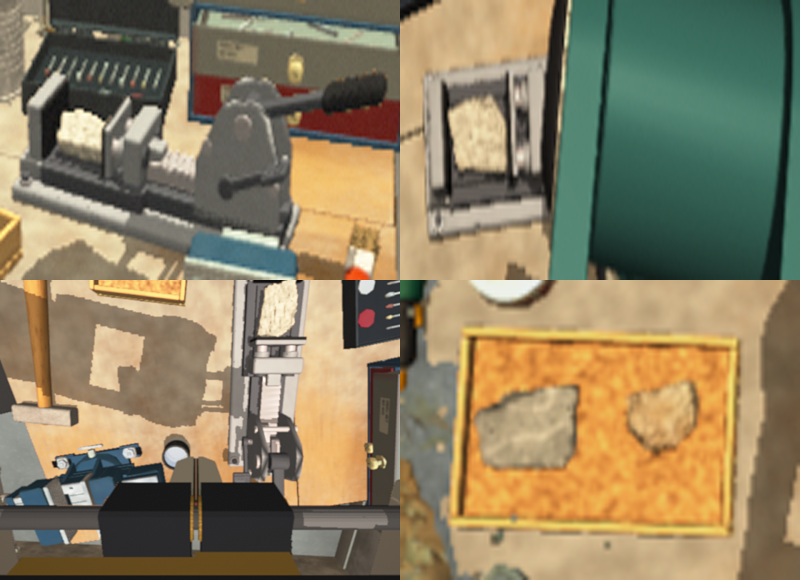

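The new stone sits flat between the jaws, the lever is up, and the two other stones lie apart in the tray, flat. I'll measure the rack position by comparing with the earlier open-jaw view from the same pose.

Call:
jog_arm:
  deltas:
    - [[0.015,0.02,0.0095,0,0],[0.02,0.025,0,0,0],[0.02,0.025,0,0,0],[0.02,0.025,0,0,0],[0.015,0.025,0,0,0.04],[0.003,0.005,0,0,0.056],[0,0,0,0,0.056],[0,0,0,0,0.056],[0,0,0,0,0.056]]

```text
time_s: 30.2
tool_pos: [0.6182, 0.0579, 0.2002]
tool_rot: [2.152, 2.288, -0.0]
ft_force: [0.6, -0.6, -0.7]
finger_gap: 0.0291
gripper_force: 0.0
```

```bash
python3 - <<'E'
from h import *
s=observe(); print(np.round(s['tool_pos'],4))
im=read_camera('wrist'); save(im,'w9.png')
for t,z in (('jaw_plate',.064),('carriage',.066),('sprung_jaw',.064),('rack',.05),('stone_next',.05)): rect('wrist',t,z)
for f in('w4.png','w9.png'):
    g=cv2.cvtColor(cv2.imread('pics/'+f),cv2.COLOR_BGR2GRAY)
    print(f,'rows180..312 cols250-254|274-280'); 
    for c in ((249,254),(272,280)): print(g[176:312,c[0]:c[1]].mean(1).astype(int).tolist())
E
```

```text
[0.6182 0.0579 0.2002]
jaw_plate 0.65 [275. 209.] [array([619.3,  46.4]), array([59.9, 21.7]), np.float64(4.8)] [0.5895 0.034 ] [0.6497 0.0588]
carriage 0.93 [275. 234.] [array([623. ,  -2.2]), array([ 60.1, 119.1]), np.float64(3.4)] [ 0.5916 -0.0616] [0.6521 0.0585]
carriage 0.15 [279. 209.] [array([619.9,  47.1]), array([58.7, 20.3]), np.float64(3.4)] [0.5908 0.0357] [0.6494 0.0587]
sprung_jaw 0.6 [276. 209.] [array([620. ,  46.7]), array([59.1, 20.4]), np.float64(3.4)] [0.5906 0.0352] [0.6498 0.0584]
rack 0.8 [274. 239.] [array([623.5,  -9.2]), array([ 63.5, 125.5]), np.float64(3.3)] [ 0.5896 -0.0718] [0.6542 0.055 ]
stone_next 0.98 [275. 173.] [array([618.8,  83. ]), array([63.3, 43.2]), np.float64(87.6)] [0.5961 0.0514] [0.6399 0.1141]
stone_next 0.52 [275. 209.] [array([620.4,  42.9]), array([61.8, 21.4]), np.float64(3.5)] [0.5897 0.0309] [0.6517 0.0551]
w4.png rows180..312 cols250-254|274-280
[104, 105, 104, 102, 101, 99, 97, 95, 95, 97, 98, 98, 96, 92, 90, 93, 98, 101, 103, 99, 94, 90, 88, 89, 89, 89, 86, 77, 70, 69, 69, 69, 68, 69, 82, 105, 114, 115, 117, 118, 119, 117, 114,
[... 1729 characters left out ...]
, 134, 134, 134, 134, 131, 120, 116, 138]
[179, 179, 179, 181, 183, 184, 182, 176, 173, 173, 174, 172, 170, 168, 166, 166, 167, 165, 161, 156, 155, 156, 155, 154, 158, 162, 156, 134, 97, 58, 31, 21, 21, 22, 26, 32, 37, 58, 102, 136, 146, 149, 142, 107, 74, 67, 70, 74, 76, 77, 77, 77, 77, 77, 77, 89, 127, 176, 212, 229, 233, 234, 233, 232, 232, 231, 231, 230, 229, 229, 228, 228, 225, 218, 220, 227, 229, 229, 228, 228, 227, 227, 226, 226, 236, 239, 239, 240, 241, 241, 242, 242, 242, 242, 243, 244, 245, 246, 246, 246, 245, 246, 246, 246, 245, 245, 243, 242, 243, 244, 244, 244, 243, 243, 243, 244, 245, 245, 238, 210, 180, 174, 177, 187, 196, 201, 205, 208, 215, 226, 233, 239, 242, 245, 238, 181]
```

```bash
python3 - <<'E'
from h import *
c=calibration('wrist'); K=np.array(c['K']); s=observe(); Rm=R.from_rotvec(s['tool_rot']).as_matrix()
def yy(row,tcp,z,col=276):
    T=np.eye(4);T[:3,:3]=Rm;T[:3,3]=tcp;P=T@np.array(c['T_tool_cam'])
    v=P[:3,:3]@np.array([(col-K[0,2])/K[0,0],-(row-K[1,2])/K[1,1],-1]);o=P[:3,3]
    return 1000*(o+v*(z-o[2])/v[2])[1]
A=[.618,.0601,.2002];B=s['tool_pos']
def edge(f,lo,hi,cols,up):
    g=cv2.cvtColor(cv2.imread('pics/'+f),cv2.COLOR_BGR2GRAY)[:,cols[0]:cols[1]].mean(1)
    d=np.diff(g)[lo:hi]*up; d=np.clip(d,0,None); k=d.argmax(); w=d[max(k-2,0):k+3]; return lo+max(k-2,0)+.5+(w*np.arange(len(w))).sum()/w.sum()
for cols in((249,254),(272,280),(290,296)):
    r=dict(pf4=edge('w4.png',250,258,cols,1),pb4=edge('w4.png',256,264,cols,-1),c4=edge('w4.png',272,282,cols,1),
           pf9=edge('w9.png',210,217,cols,1),pb9=edge('w9.png',216,222,cols,-1),c9=edge('w9.png',228,238,cols,1))
    print({k:round(v,1) for k,v in r.items()})
    for z in(.06,.066,.072): print(z,{k:round(yy(v,A if k[-1]=='4' else B,z),1) for k,v in r.items()})
    rack=yy(r['c9'],B,.066)-yy(r['c4'],A,.066); jaw=yy(r['pf9'],B,.064)-yy(r['pf4'],A,.064); print('rack',rack,'jaw',jaw)
E
```

```text
{'pf4': np.float64(254.5), 'pb4': np.float64(259.0), 'c4': np.float64(276.7), 'pf9': np.float64(213.8), 'pb9': np.float64(218.3), 'c9': np.float64(232.9)}
0.06 {'pf4': np.float64(2.2), 'pb4': np.float64(-2.8), 'c4': np.float64(-23.1), 'pf9': np.float64(44.1), 'pb9': np.float64(39.4), 'c9': np.float64(24.0)}
0.066 {'pf4': np.float64(4.9), 'pb4': np.float64(-0.1), 'c4': np.float64(-19.9), 'pf9': np.float64(45.8), 'pb9': np.float64(41.3), 'c9': np.float64(26.2)}
0.072 {'pf4': np.float64(7.5), 'pb4': np.float64(2.7), 'c4': np.float64(-16.8), 'pf9': np.float64(47.6), 'pb9': np.float64(43.2), 'c9': np.float64(28.3)}
rack 46.096347550382646 jaw 41.263293921154066
{'pf4': np.float64(254.1), 'pb4': np.float64(259.2), 'c4': np.float64(276.6), 'pf9': np.float64(213.7), 'pb9': np.float64(219.0), 'c9': np.float64(232.6)}
0.06 {'pf4': np.float64(2.7), 'pb4': np.float64(-3.0), 'c4': np.float64(-22.9), 'pf9': np.float64(44.2), 'pb9': np.float64(38.7), 'c9': np.float64(24.3)}
0.066 {'pf4': np.float64(5.3), 'pb4': np.float64(-0.3), 'c4': np.float64(-19.8), 'pf9': np.float64(45.9), 'pb9': np.float64(40
[... 190 characters left out ...]
.25898859347312 jaw 40.925901300773155
{'pf4': np.float64(254.1), 'pb4': np.float64(257.0), 'c4': np.float64(276.7), 'pf9': np.float64(213.6), 'pb9': np.float64(221.4), 'c9': np.float64(232.8)}
0.06 {'pf4': np.float64(2.7), 'pb4': np.float64(-0.6), 'c4': np.float64(-23.1), 'pf9': np.float64(44.2), 'pb9': np.float64(36.2), 'c9': np.float64(24.0)}
0.066 {'pf4': np.float64(5.3), 'pb4': np.float64(2.1), 'c4': np.float64(-19.9), 'pf9': np.float64(46.0), 'pb9': np.float64(38.1), 'c9': np.float64(26.2)}
0.072 {'pf4': np.float64(8.0), 'pb4': np.float64(4.8), 'c4': np.float64(-16.8), 'pf9': np.float64(47.8), 'pb9': np.float64(40.0), 'c9': np.float64(28.4)}
rack 46.14968398216506 jaw 40.94985053390107
```

The rack measures about 46 mm, which is the 47 mm tooth. The jaw is pushed back about 5–8 mm, a firm grip without the springs solid. The arm is clear, so I'm handing in.

```bash
python3 -c "
from rig import *
print(finish_job())"
```

```text
the job is handed in; nothing more can be done
None
```

The job is handed in at about 30 s: the finished stone lies flat in the tray beside the small stone, and the next stone is in the clamp, gripped after six full strokes with the rack at about 46–47 mm and the jaw pushed back roughly 5–8 mm (my camera measurement), but the hand-in returned no verdict.

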